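# Put the check weights back in their cases

## Task

The balance has been checked: take the stack of four brass check weights off its pan and put each one back, upright and fully down, in its own wooden case, the one whose round pocket is made for its diameter (narrowest weight in the narrowest pocket, and so on). Set the weights down rather than dropping them, do not lean on the balance, and leave everything released and at rest.

Things in the scene. Friction and masses are not known exactly. Their poses are not given: they have to be found in the camera images.
- weight_500: brass check weight of 500 g, a plain upright cylinder 46 mm in diameter and 35.8 mm high (widest and lowest); origin at its centre, half-way up; z is its axis, up at the start.
- weight_200: brass check weight of 200 g, a plain upright cylinder 32 mm in diameter and 29.6 mm high (second widest, standing on the widest); origin at its centre, half-way up; z is its axis, up at the start.
- weight_100: brass check weight of 100 g, a plain upright cylinder 24 mm in diameter and 26.3 mm high (third, standing on the second); origin at its centre, half-way up; z is its axis, up at the start.
- weight_50: brass check weight of 50 g, a plain upright cylinder 18 mm in diameter and 23.4 mm high (narrowest, on top of the stack); origin at its centre, half-way up; z is its axis, up at the start.
- pocket_500 (a point): centre of the grey felt floor of the 500 g weight's own case: a fixed square block of light waxed beech, 74 x 74 mm and 24 mm high, open on top, with one round upright pocket 51 mm wide and 16 mm deep whose uppermost 9 mm flare out to 63 mm at the mouth, so that a weight let in slightly off centre is guided down. Seated on the felt (8 mm above the bench), the weight stands 19.8 mm proud of the case.
- pocket_200 (a point): centre of the grey felt floor of the 200 g weight's own case: a fixed square block of light waxed beech, 60 x 60 mm and 23 mm high, open on top, with one round upright pocket 37 mm wide and 15 mm deep whose uppermost 9 mm flare out to 49 mm at the mouth, so that a weight let in slightly off centre is guided down. Seated on the felt (8 mm above the bench), the weight stands 14.6 mm proud of the case.
- pocket_100 (a point): centre of the grey felt floor of the 100 g weight's own case: a fixed square block of light waxed beech, 52 x 52 mm and 22 mm high, open on top, with one round upright pocket 29 mm wide and 14 mm deep whose uppermost 9 mm flare out to 41 mm at the mouth, so that a weight let in slightly off centre is guided down. Seated on the felt (8 mm above the bench), the weight stands 12.3 mm proud of the case.
- pocket_50 (a point): centre of the grey felt floor of the 50 g weight's own case: a fixed square block of light waxed beech, 46 x 46 mm and 20 mm high, open on top, with one round upright pocket 23 mm wide and 12 mm deep whose uppermost 9 mm flare out to 35 mm at the mouth, so that a weight let in slightly off centre is guided down. Seated on the felt (8 mm above the bench), the weight stands 11.4 mm proud of the case.
- balance: bench balance, fixed: white and black housing 200 x 146 mm, display sloping towards its front (-x), and behind it a round steel pan 120 mm wide, centred 32 mm along +x from the origin, pan top 54 mm above the bench. Origin: centre of its underside. The stack of four weights stands near the middle of the pan, 115 mm high, widest at the bottom, each at most about 2 mm off the one below.
Things that resemble listed ones, but are neither listed nor needed, are in the scene too. Leave any red look-alike of the part that bears pocket_100 alone.

How it is judged:
At the end, for the whole second after the job is handed in: every weight stands in the pocket of its own case: within 5 mm of the pocket's centre, its foot within 3 mm of the felt, upright within 0.1 rad, and at rest (under 0.02 m/s) (horizontal distance between weight_500 and pocket_500 below 0.005 m and z of weight_500 in the frame of pocket_500 below 0.0209 m and angle between each of weight_500, weight_200, weight_100, weight_50's own z axis and vertical below 0.1 rad and linear speed of each of weight_500, weight_200, weight_100, weight_50 below 0.02 m/s and horizontal distance between weight_200 and pocket_200 below 0.005 m and z of weight_200 in the frame of pocket_200 below 0.0178 m and horizontal distance between weight_100 and pocket_100 below 0.005 m and z of weight_100 in the frame of pocket_100 below 0.01615 m and horizontal distance between weight_50 and pocket_50 below 0.005 m and z of weight_50 in the frame of pocket_50 below 0.0147 m); the robot touches nothing.
It fails at once if the 500 g weight is dropped: it moves faster than 0.7 m/s while no finger holds it (a free fall of about 25 mm) (linear speed of weight_500 above 0.7 m/s and contact force between the fingers and weight_500 below 0.01 N).
It fails at once if the 200 g weight is dropped: it moves faster than 0.7 m/s while no finger holds it (a free fall of about 25 mm) (linear speed of weight_200 above 0.7 m/s and contact force between the fingers and weight_200 below 0.01 N).
It fails at once if the 100 g weight is dropped: it moves faster than 0.7 m/s while no finger holds it (a free fall of about 25 mm) (linear speed of weight_100 above 0.7 m/s and contact force between the fingers and weight_100 below 0.01 N).
It fails at once if the 50 g weight is dropped: it moves faster than 0.7 m/s while no finger holds it (a free fall of about 25 mm) (linear speed of weight_50 above 0.7 m/s and contact force between the fingers and weight_50 below 0.01 N).
It fails at once if the balance is pressed with more than 35 N (the weights alone load it with 8.5 N) (contact force between anything else and balance above 35 N).
It also fails if it takes over 102 s, if anything falls off the work surface, if the arm or the gripper's body presses on something with over 40 N, if the wrist force passes 120 N, or if a joint passes its speed limit or range.

## Robot

A 6-joint arm with a two-finger parallel gripper is mounted at the origin on a cart in front of the work surface, level with it; the furniture and walls round the work are solid. World frame = base frame: x ahead of the robot, y to its left, z up, the work surface at z = 0. Lengths are in m, angles in rad, forces in N, time in s.
With the tool pointing down it reaches from about 0.375 to 0.9 m from the base axis. Payload 3.1 kg.
Tool frame: the origin (TCP) lies at the very end of the fingers, on their centre line; the grasp point (between the pads) lies 19 mm behind it; z points along the fingers, y is the direction in which the jaws open and shut (so a half turn about z gives the same grasp; the last joint's range is limited). The gripper opens to 85 mm and grips with 20 to 120 N. Pads are 22 mm wide; open, the fingers measure 114 mm over their backs; the gripper's body (76 mm by 85 mm) begins 54 mm behind the grasp point. The pads swing forward as they close: fully open they stand 13 mm farther back than shut.
Start: joints at [0.934, 0.527, 1.433, -0, 1.181, -0.178], TCP at [0.276, 0.561, 0.205] pointing down, gripper open.
Joint ranges: [-3.08, 3.08], [-0.75, 2.2], [0.22, 2.44], [-1.43, 4.57], [0, 2.65], [-2.85, 2.85]. Speed limits (rad/s): [2.79, 2.79, 3.14, 3.14, 3.14, 3.14].

## Interface

Orientations are given as a unit quaternion [x, y, z, w].
In Python, from station import manip gives the robot as it stands.
- The arm moves only by the tool send_rows, never from a script. Its argument "motion" is a list of rows, each an object with "gripper": the finger opening in mm, from 0 to 85.4; "travel": the shift along the tool's x, y, z in mm, a list of three; "rotation": the turn, a rotation vector about the tool's x, y, z in degrees, a list of three. In form: [{"gripper": gripper, "travel": [x, y, z], "rotation": [ax, ay, az]}, ...]. A call has 1 to 12 rows; each row shifts and turns the commanded pose from where the row before left it, along the tool's axes as they then stand; what a row does not reach is not made up. A row lasts 1/12 s, in which the tool goes at most 41.7 mm and 7.16 degrees, less where a joint would pass 70% of its speed; a pose out of reach is approached as far as the arm can. A call is refused whole if a number of a shift passes 41.7 or a number of a turn 7.16, either way. A call with a gripper value outside its range is refused whole. The fingers move at their own pace and stop on an object; "newtons" is the grip in N (left out, the last holds). Time passes only in rows, so rows that do not move let the fingers close. It gives the time, the measured TCP pose, the force and the opening at its end, in the units of the state.
- manip.sense(): the state, without advancing time (a new reading comes with each control period).
- manip.snapshot(name): name is "side" or "top" or "wrist"; returns the picture (384x512x3 uint8, red, green, blue); there is no depth.
- manip.calibration(name): a dict with "fx", "fy", "cx", "cy" (pixels), "cam_to_world" (4x4, takes a point from camera to world coordinates). Camera axes: x right, y down, z forward; pixel columns grow to the right and rows downward; lengths in m; the calibration is good to about 2 mm. A picture is of the moment at which its call begins: read the wrist's pose just before it. calibration takes no time and is no camera call; for the wrist camera it gives the pose at the moment of the call.
- manip.sign_off(): hands the job in, once; it reports no verdict.
The state is a dict: "t": time; "q": joint angles; "qd": joint speeds; "tau": joint torques, N m; "tcp_pos": TCP position; "tool_rot": TCP orientation; "force": force on the tool from outside, world axes, zero at the start; "ft_torque": the same for the moment, N m; "finger_gap": opening from 0.0 (shut) to 1.0 (fully open).
Only numpy, scipy, OpenCV 4.12 (cv2) and the standard library are available. Lean on these libraries where they do the work, as an engineer would, in place of code of your own. Each camera call takes 0.05 s, during which the arm holds its last target. There are 200 camera calls.

## Working session

There is one attempt and no reset: what is moved stays moved. The work goes in short steps, Python scripts to look and compute and a tool call to move; the robot and the scene stay as the last step left them, time stands still between calls to the robot, and variables do not carry over. Pictures are saved under pics/ and viewed, about 12 in all and at most 16, crops included, and the job is handed in when it is done.

Besides the shell and the picture viewer there is one more tool, called after "Request:" in YAML: its name, and indented under it one key for each argument. send_rows: Moves the arm, as the interface text tells. Its arguments: {"type":"object","properties":{"motion":{"type":"array","items":{"type":"object","properties":{"gripper":{"type":"number"},"travel":{"type":"array","items":{"type":"number"}},"rotation":{"type":"array","items":{"type":"number"}}}}},"newtons":{"type":"number"}},"required":["motion"]}

```bash
mkdir -p pics; python3 - <<'E'
from station import manip
import cv2, numpy as np
s=manip.sense(); print({k:np.round(v,4) if not isinstance(v,dict) else v for k,v in s.items()})
ims=[]
for n in ["side","top"]:
    im=manip.snapshot(n); cv2.imwrite(f"pics/{n}0.png",im[...,::-1])
    c=manip.calibration(n); print(n,c["fx"],c["cx"],c["cy"]); print(np.round(c["cam_to_world"],4))
E
```

```text
{'t': np.float64(0.0), 'q': array([ 0.9345,  0.5285,  1.4339,  0.    ,  1.1814, -0.1785]), 'qd': array([-0.0005,  0.0001, -0.0001, -0.001 , -0.0004, -0.0017]), 'tau': array([ 8.00000e-04, -4.42346e+01, -1.78025e+01, -3.00000e-04,
        8.40000e-03, -0.00000e+00]), 'tcp_pos': array([0.2758, 0.56  , 0.2039]), 'tool_rot': array([ 2.269e-01,  9.739e-01, -1.000e-03, -4.000e-04]), 'force': array([-0.7069, -0.0165,  0.6026]), 'ft_torque': array([-0.0134,  0.0457, -0.0219]), 'finger_gap': np.float64(1.0011)}
side 499.14635208877297 248.83522319262164 185.58333227250665
[[-0.8552 -0.2852  0.4329 -0.0883]
 [-0.5181  0.4437 -0.7312  0.8489]
 [ 0.0165 -0.8496 -0.5272  0.7798]
 [ 0.      0.      0.      1.    ]]
top 363.37857316487396 259.3872887694447 195.6041408713196
[[ 0.0133 -0.995   0.0987  0.3896]
 [-0.9998 -0.0145 -0.0113 -0.0504]
 [ 0.0127 -0.0986 -0.995   1.1448]
 [ 0.      0.      0.      1.    ]]
```

View pics/top0.png

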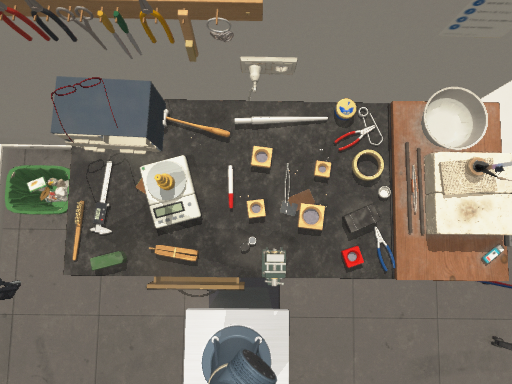

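View pics/side0.png

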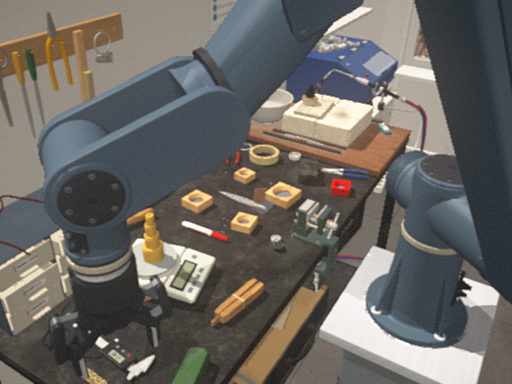

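The top view shows four beech cases near px (312,217), (261,157), (256,208) and (323,170). The red look-alike is at (352,257), and the balance with the stack is at (168,190). The side view agrees. Next I'll measure them.

```bash
cat > h.py <<'E'
import cv2, numpy as np
from station import manip
from scipy.spatial.transform import Rotation as R
def ray(c,u,v,z):
    T=np.array(c["cam_to_world"]); d=T[:3,:3]@np.array([(u-c["cx"])/c["fx"],(v-c["cy"])/c["fy"],1])
    return T[:3,3]+d*(z-T[2,3])/d[2]
def proj(c,p):
    T=np.array(c["cam_to_world"]); q=T[:3,:3].T@(np.array(p)-T[:3,3])
    return c["fx"]*q[0]/q[2]+c["cx"],c["fy"]*q[1]/q[2]+c["cy"]
E
python3 - <<'E'
from h import *
im=cv2.imread("pics/top0.png"); c=manip.calibration("top")
hsv=cv2.cvtColor(im,cv2.COLOR_BGR2HSV)
m=cv2.inRange(hsv,(10,60,150),(30,255,255))
n,l,st,ce=cv2.connectedComponentsWithStats(m)
for i in range(1,n):
    x,y,w,h,a=st[i]
    if a>60 and 90<y<260:
        k=cv2.findContours((l==i).astype(np.uint8),cv2.RETR_EXTERNAL,2)[0][0]
        (u,v),wh,an=cv2.minAreaRect(k)
        print((x,y,w,h,a),np.round(ray(c,u,v,.022),4),np.round(np.array(wh)*3.09+3,1),round(an,1))
cv2.imwrite("pics/crop.png",cv2.resize(im[130:250,130:345],None,fx=3.7,fy=3.7,interpolation=cv2.INTER_CUBIC))
w=manip.snapshot("wrist"); cv2.imwrite("pics/w0.png",w[...,::-1]); cw=manip.calibration("wrist")
print(cw["fx"],np.round(cw["cam_to_world"],3)); s=manip.sense()
T=np.eye(4);T[:3,:3]=R.from_quat(s["tool_rot"]).as_matrix();T[:3,3]=s["tcp_pos"];print(np.round(np.linalg.inv(T)@cw["cam_to_world"],4))
print(np.round(T[:3,:3],3))
E
```

```text
(np.int32(336), np.int32(98), np.int32(21), np.int32(20), np.int32(231)) [ 0.7874 -0.3347  0.022 ] [64.6 61.6] 18.4
(np.int32(393), np.int32(101), np.int32(116), np.int32(180), np.int32(7460)) [ 0.5257 -0.6609  0.022 ] [564.3 346.3] 88.6
(np.int32(166), np.int32(116), np.int32(64), np.int32(19), np.int32(203)) [0.7241 0.1349 0.022 ] [205.5  18.7] 16.3
(np.int32(251), np.int32(146), np.int32(22), np.int32(21), np.int32(278)) [ 0.6259 -0.0675  0.022 ] [63.2 62.8] 7.1
(np.int32(353), np.int32(149), np.int32(31), np.int32(31), np.int32(279)) [ 0.6058 -0.4049  0.022 ] [97.  92.6] 45.0
(np.int32(457), np.int32(157), np.int32(31), np.int32(30), np.int32(313)) [ 0.5891 -0.7343  0.022 ] [ 86.1 101. ] 77.0
(np.int32(314), np.int32(160), np.int32(17), np.int32(17), np.int32(190)) [ 0.5898 -0.2595  0.022 ] [50.2 49.3] 8.1
(np.int32(154), np.int32(173), np.int32(20), np.int32(16), np.int32(175)) [0.5438 0.2355 0.022 ] [49.3 61.7] 90.0
(np.int32(247), np.int32(199), np.int32(19), np.int32(19), np.int32(234)) [ 0.4626 -0.0524  0.022 ] [55.9 55.9] 82.9
(np.int32(73), np.int32(201), np.int32(11), np.int32(59), np.int32(209)) [0.3878 0.4947 0.022 ] [ 21.8 184.7] 7.1
(np.int32(298), np.int32(203), np.int32(27), np.int32(27), np.int32(396)) [ 0.441  -0.2239  0.022 ] [78.9 80.2] 5.7
(np.int32(460), np.int32(202), np.int32(19), np.int32(19), np.int32(201)) [ 0.4616 -0.7139  0.022 ] [52.8 62.6] 18.4
(np.int32(149), np.int32(245), np.int32(48), np.int32(16), np.int32(397)) [0.3261 0.1993 0.022 ] [151.3  36.5] 9.5
276.8160137751828 [[ 0.441  0.85   0.288  0.202]
 [ 0.897 -0.418 -0.142  0.598]
 [-0.     0.321 -0.947  0.373]
 [ 0.     0.     0.     1.   ]]
[[ 6.000e-04 -9.470e-01 -3.213e-01  8.240e-02]
 [ 1.000e+00  1.000e-04  1.600e-03  8.000e-04]
 [-1.500e-03 -3.213e-01  9.470e-01 -1.691e-01]
 [ 0.000e+00  0.000e+00  0.000e+00  1.000e+00]]
[[-0.897  0.442 -0.001]
 [ 0.442  0.897 -0.001]
 [ 0.    -0.002 -1.   ]]
```

View pics/crop.png

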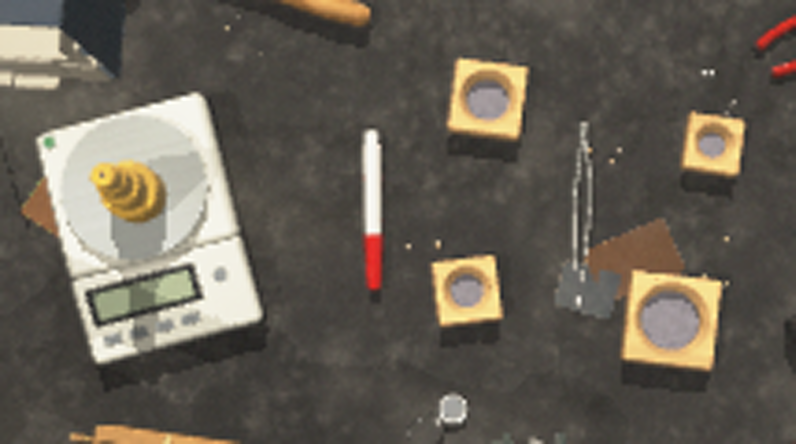

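View pics/w0.png

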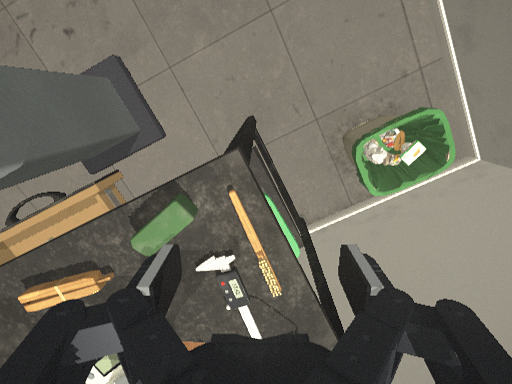

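Cases by size: 500 at (.441,-.224), 200 at (.626,-.068), 100 at (.463,-.052), 50 at (.590,-.260). I'll turn the tool square to the world and look at the stack from above with the wrist camera.

```bash
python3 - <<'E'
from h import *
c=manip.calibration("top")
print(ray(c,157.8,177.3,.169), ray(c,166.5,181.4,.054))
E
```

```text
[0.53210438 0.21374211 0.169     ] [0.53680809 0.21818789 0.054     ]
```

Request:
send_rows:
  motion:
    - {"gripper": 85,"travel": [0,0,-14],"rotation": [0,0,-6.55]}
    - {"gripper": 85,"travel": [0,0,-14],"rotation": [0,0,-6.55]}
    - {"gripper": 85,"travel": [0,0,-14],"rotation": [0,0,-6.55]}
    - {"gripper": 85,"travel": [0,0,-14],"rotation": [0,0,-6.55]}
    - {"gripper": 85,"travel": [-14,-20,0],"rotation": [0,0,0]}
    - {"gripper": 85,"travel": [-28,-38,0],"rotation": [0,0,0]}
    - {"gripper": 85,"travel": [-28,-38,0],"rotation": [0,0,0]}
    - {"gripper": 85,"travel": [-28,-38,0],"rotation": [0,0,0]}
    - {"gripper": 85,"travel": [-28,-38,0],"rotation": [0,0,0]}
    - {"gripper": 85,"travel": [-28,-38,0],"rotation": [0,0,0]}
    - {"gripper": 85,"travel": [-28,-38,0],"rotation": [0,0,0]}
    - {"gripper": 85,"travel": [-28,-38,0],"rotation": [0,0,0]}
  newtons: 30

```text
t: 1.15
tcp_pos: [0.4637, 0.3039, 0.2607]
tool_rot: [0.0, 1.0, -0.0, -0.0]
force: [0.5, -0.1, 0.3]
finger_gap: 0.993
```

Request:
send_rows:
  motion:
    - {"gripper": 85,"travel": [-28,-38,0],"rotation": [0,0,0]}
    - {"gripper": 85,"travel": [-16,-22,0],"rotation": [0,0,0]}
    - {"gripper": 60,"travel": [0,0,0],"rotation": [0,0,0]}
    - {"gripper": 60,"travel": [0,0,0],"rotation": [0,0,0]}
    - {"gripper": 60,"travel": [0,0,0],"rotation": [0,0,0]}

```text
t: 1.57
tcp_pos: [0.5031, 0.2503, 0.2605]
tool_rot: [0.001, 1.0, 0.0, -0.001]
force: [-0.8, 0.5, 0.2]
finger_gap: 0.7
```

```bash
cat >> h.py <<'E'
def look(f):
    s=manip.sense(); c=manip.calibration("wrist"); im=manip.snapshot("wrist")[...,::-1].copy()
    cv2.imwrite(f"pics/{f}.png",im); np.save(f"pics/{f}.npy",np.array([c["fx"],c["fy"],c["cx"],c["cy"],*np.ravel(c["cam_to_world"])]))
    print(f"t {s['t']:.2f}",np.round(s["tcp_pos"],4),"tool x",np.round(R.from_quat(s["tool_rot"]).as_matrix()[:,0],4),"z",np.round(R.from_quat(s["tool_rot"]).as_matrix()[:,2],4),"F",np.round(s["force"],1),"gap",round(float(s["finger_gap"]),3))
    return im,c
def cal(f):
    a=np.load(f"pics/{f}.npy"); return dict(fx=a[0],fy=a[1],cx=a[2],cy=a[3],cam_to_world=a[4:].reshape(4,4))
E
python3 -c "
from h import *
look('w1')"
```

```text
t 1.57 [0.5031 0.2503 0.2605] tool x [-1.      0.001   0.0014] z [-1.4e-03  3.0e-04 -1.0e+00] F [-0.8  0.5  0.2] gap 0.7
```

View pics/w1.png

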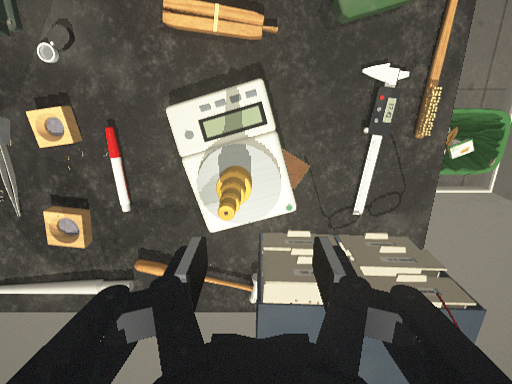

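The wrist view shows the stack at px ~(235,190), its top at ~(226,211), and clear space around it.

```bash
python3 - <<'E'
from h import *
im=cv2.imread("pics/w1.png"); 
cv2.imwrite("pics/w1c.png",cv2.resize(im[150:235,190:300],None,fx=7,fy=7,interpolation=cv2.INTER_CUBIC))
E
```

```text
(no output)
```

View pics/w1c.png

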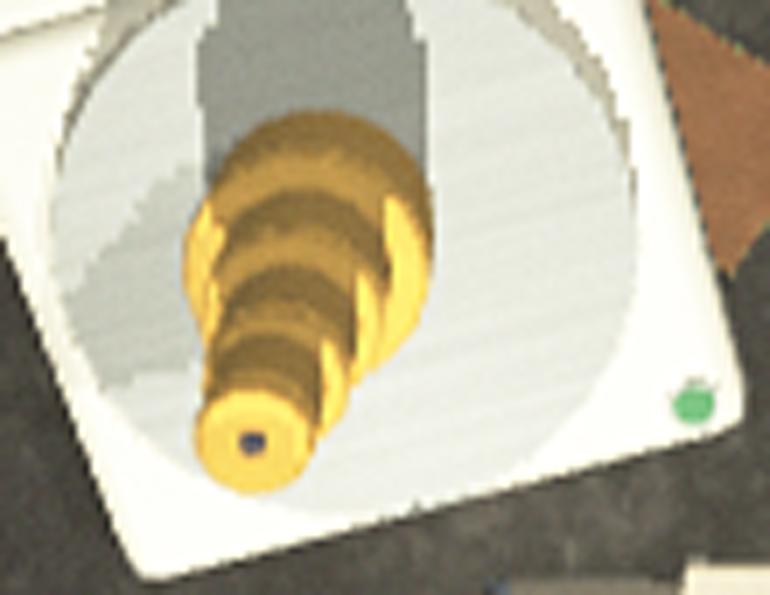

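```bash
python3 - <<'E'
from h import *
c=cal("w1")
p=ray(c,225.9,212.4,.1691); print(p)
# model overlay projection of circles w/ vertical axis, per weight dia check
for d,h in [(46,.0898),(32,.1194),(24,.1457),(18,.1691)]:
    a=np.linspace(0,2*np.pi,60); P=np.array([proj(c,p+[d/2e3*np.cos(t),d/2e3*np.sin(t),h-.1691]) for t in a])
    Q=(P-[190,150]+.5)*7-.5; print(d,Q.min(0).round(),Q.max(0).round(),Q.mean(0).round())
E
```

```text
[0.53360014 0.21689514 0.1691    ]
46 [179. 149.] [428. 385.] [303. 270.]
32 [193. 234.] [381. 411.] [288. 325.]
24 [195. 309.] [347. 451.] [271. 381.]
18 [193. 382.] [316. 496.] [254. 440.]
```

Request:
send_rows:
  motion:
    - {"gripper": 60,"travel": [-15,-17,0],"rotation": [0,0,0]}
    - {"gripper": 60,"travel": [-15.5,-16.5,0],"rotation": [0,0,0]}
    - {"gripper": 60,"travel": [0,0,15],"rotation": [0,0,0]}
    - {"gripper": 60,"travel": [0,0,25],"rotation": [0,0,0]}
    - {"gripper": 60,"travel": [0,0,25],"rotation": [0,0,0]}
    - {"gripper": 60,"travel": [0,0,20],"rotation": [0,0,0]}
    - {"gripper": 60,"travel": [0,0,5],"rotation": [0,0,0]}
    - {"gripper": 60,"travel": [0,0,0],"rotation": [0,0,0]}
    - {"gripper": 60,"travel": [0,0,0],"rotation": [0,0,0]}

```text
t: 2.37
tcp_pos: [0.5343, 0.2177, 0.1715]
tool_rot: [-0.001, 1.0, 0.0, 0.0]
force: [0.9, 0.1, -0.2]
finger_gap: 0.703
```

```bash
python3 - <<'E'
from h import *
look('w2')
im=cv2.imread("pics/w2.png"); cv2.imwrite("pics/w2c.png",cv2.resize(im[130:290,140:370],None,fx=3.4,fy=3.4,interpolation=cv2.INTER_CUBIC))
E
```

```text
t 2.37 [0.5343 0.2177 0.1715] tool x [-1.0e+00 -1.1e-03 -8.0e-04] z [ 8.e-04  3.e-04 -1.e+00] F [ 0.9  0.1 -0.2] gap 0.703
```

View pics/w2c.png

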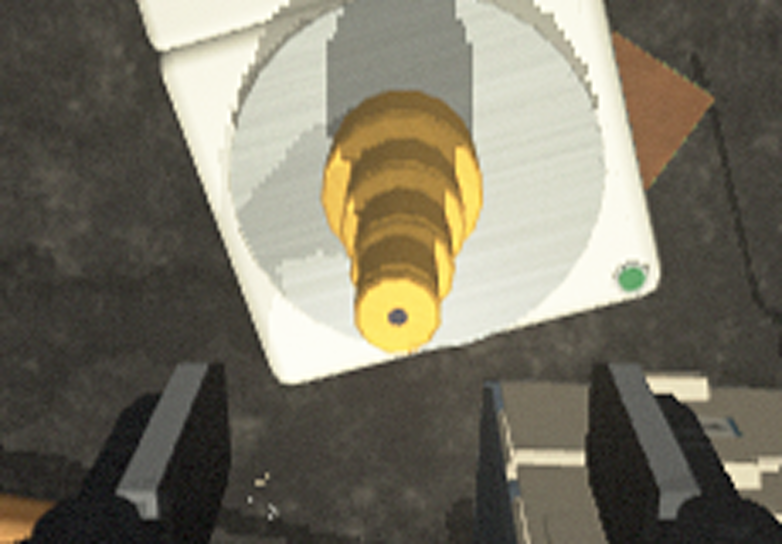

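The crop shows the 50 g top at (398,317). The finger inner faces are at 226 and 592, so their midpoint is ~409. I'll compare that with the calibration.

```bash
python3 - <<'E'
from h import *
c=cal("w2"); print(c["cx"],c["cy"])
p=ray(c,256.7,222.8,.1691); print(p)
for r in (0,4,8):
  for hy in (.026,.030): print(r,hy,[np.round((np.array(proj(c,[.5343-.011,.2177+s*hy,.1715+r/1e3]))-[140,130]+.5)*3.4) for s in(-1,1)])
E
```

```text
259.6242660834708 189.99695980671657
[0.53413449 0.21664049 0.1691    ]
0 0.026 [array([270., 272.]), array([537., 272.])]
0 0.03 [array([249., 272.]), array([558., 272.])]
4 0.026 [array([267., 280.]), array([540., 280.])]
4 0.03 [array([246., 280.]), array([561., 280.])]
8 0.026 [array([264., 289.]), array([543., 289.])]
8 0.03 [array([243., 289.]), array([564., 289.])]
```

The fingertips look higher in the image than the stated TCP. I'll test that safely by going to the planned height, closing gently and checking.

Request:
send_rows:
  motion:
    - {"gripper": 60,"travel": [0,-1.5,8],"rotation": [0,0,0]}
    - {"gripper": 60,"travel": [0,0,6.5],"rotation": [0,0,0]}
    - {"gripper": 25,"travel": [0,0,0],"rotation": [0,0,0]}
    - {"gripper": 25,"travel": [0,0,0],"rotation": [0,0,0]}
    - {"gripper": 25,"travel": [0,0,0],"rotation": [0,0,0]}
    - {"gripper": 25,"travel": [0,0,0],"rotation": [0,0,0]}
    - {"gripper": 25,"travel": [0,0,0],"rotation": [0,0,0]}
  newtons: 30

```text
t: 3.0
tcp_pos: [0.5345, 0.2152, 0.1567]
tool_rot: [0.0, 1.0, 0.0, 0.0]
force: [0.2, 0.6, -0.2]
finger_gap: 0.291
```

```bash
python3 - <<'E'
from h import *
look('w3')
im=cv2.imread("pics/w3.png"); s=manip.snapshot("side")[...,::-1]
a=cv2.resize(im[150:290,180:340],None,fx=2.5,fy=2.5,interpolation=cv2.INTER_CUBIC)
b=cv2.resize(s[180:292,90:218],None,fx=3.125,fy=3.125,interpolation=cv2.INTER_CUBIC)
cv2.imwrite("pics/w3c.png",np.hstack([a,b]))
E
```

```text
t 3.00 [0.5345 0.2152 0.1567] tool x [-1.e+00  6.e-04 -5.e-04] z [ 5.e-04  1.e-04 -1.e+00] F [ 0.2  0.6 -0.2] gap 0.291
```

View pics/w3c.png

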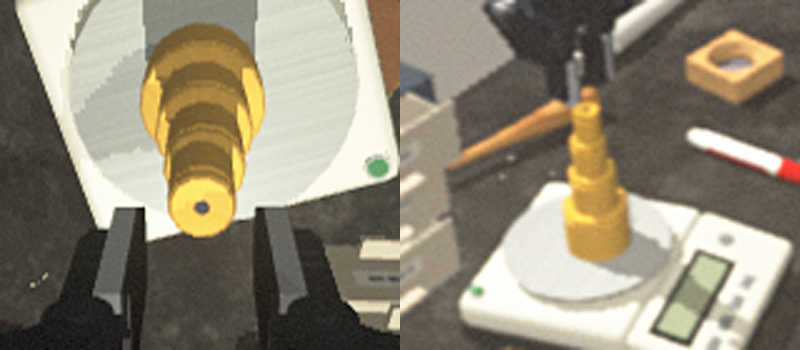

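```bash
python3 - <<'E'
from h import *
c=manip.calibration("side"); print("weight top obs 149.8,214.2 pred",proj(c,[.534,.2155,.1691]))
for r in (0,10,20,30):
  print(r,[np.round(proj(c,[.5345,.2152+s*.0145,.1567+r/1e3]),1) for s in(-1,1)])
print("obs R",90+210/3.125,180+82/3.125,"L",90+175/3.125,180+105/3.125)
E
```

```text
weight top obs 149.8,214.2 pred (np.float64(147.49722270956704), np.float64(214.12421234052013))
0 [array([152.4, 215.4]), array([143.4, 222.2])]
10 [array([152. , 211.6]), array([142.9, 218.3])]
20 [array([151.6, 207.7]), array([142.4, 214.4])]
30 [array([151.2, 203.8]), array([142. , 210.4])]
obs R 157.2 206.24 L 146.0 213.6
```

The images put the real fingertips ~20 mm above the reported TCP. I'll confirm by closing here to 14 mm. If that's right they'll close above the weight, and if not they'll grip it.

Request:
send_rows:
  motion:
    - {"gripper": 14,"travel": [0,0,0],"rotation": [0,0,0]}
    - {"gripper": 14,"travel": [0,0,0],"rotation": [0,0,0]}
    - {"gripper": 14,"travel": [0,0,0],"rotation": [0,0,0]}
    - {"gripper": 14,"travel": [0,0,0],"rotation": [0,0,0]}
  newtons: 20

```text
t: 3.43
tcp_pos: [0.5342, 0.2151, 0.1564]
tool_rot: [0.0, 1.0, -0.0, -0.0]
force: [-0.1, 0.9, -0.3]
finger_gap: 0.161
```

Confirmed: the gap reached 13.7 mm without touching anything, so the tips sit about 25–28 mm behind the reported TCP. I'll go down accordingly, to a TCP z of ~0.132, which is safe over that whole range, and grip.

Request:
send_rows:
  motion:
    - {"gripper": 40,"travel": [0,0.5,0],"rotation": [0,0,0]}
    - {"gripper": 40,"travel": [0,0,0],"rotation": [0,0,0]}
    - {"gripper": 40,"travel": [0,0,0],"rotation": [0,0,0]}
    - {"gripper": 40,"travel": [0,0,10],"rotation": [0,0,0]}
    - {"gripper": 40,"travel": [0,0,10],"rotation": [0,0,0]}
    - {"gripper": 40,"travel": [0,0,4.5],"rotation": [0,0,0]}
    - {"gripper": 10,"travel": [0,0,0],"rotation": [0,0,0]}
    - {"gripper": 10,"travel": [0,0,0],"rotation": [0,0,0]}
    - {"gripper": 10,"travel": [0,0,0],"rotation": [0,0,0]}
    - {"gripper": 10,"travel": [0,0,0],"rotation": [0,0,0]}
    - {"gripper": 10,"travel": [0,0,0],"rotation": [0,0,0]}
    - {"gripper": 10,"travel": [0,0,0],"rotation": [0,0,0]}
  newtons: 30

```text
t: 4.43
tcp_pos: [0.5344, 0.2157, 0.1322]
tool_rot: [0.0, 1.0, 0.0, 0.0]
force: [-0.2, -0.4, -0.4]
finger_gap: 0.19
```

```bash
python3 - <<'E'
from h import *
look('w4')
im=cv2.imread("pics/w4.png"); s=manip.snapshot("side")[...,::-1]
a=cv2.resize(im[150:290,180:340],None,fx=2.5,fy=2.5,interpolation=cv2.INTER_CUBIC)
b=cv2.resize(s[190:260,110:190],None,fx=5,fy=5,interpolation=cv2.INTER_CUBIC)
cv2.imwrite("pics/w4c.png",np.hstack([a,b]))
E
```

```text
t 4.43 [0.5344 0.2157 0.1322] tool x [-1.e+00  5.e-04 -5.e-04] z [ 5.e-04  2.e-04 -1.e+00] F [-0.2 -0.4 -0.4] gap 0.19
```

View pics/w4c.png

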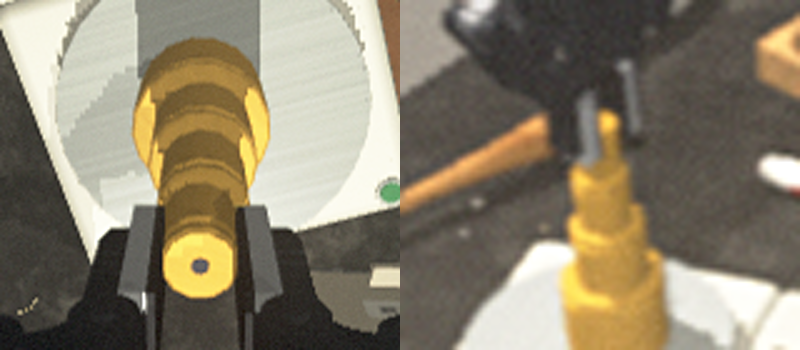

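Gripped: the gap settled at 16.2 mm, and the tips are just above the 100 g's top with the weight between the pads. Now lift and carry it to the 50 g case.

Request:
send_rows:
  motion:
    - {"gripper": 10,"travel": [0,0,-5],"rotation": [0,0,0]}
    - {"gripper": 10,"travel": [0,0,-15],"rotation": [0,0,0]}
    - {"gripper": 10,"travel": [0,0,-20],"rotation": [0,0,0]}
    - {"gripper": 10,"travel": [0,-10,-15],"rotation": [0,0,0]}
    - {"gripper": 10,"travel": [-2,-20,-3],"rotation": [0,0,0]}
    - {"gripper": 10,"travel": [-3.5,-30,0],"rotation": [0,0,0]}
    - {"gripper": 10,"travel": [-3.5,-30,0],"rotation": [0,0,0]}
    - {"gripper": 10,"travel": [-3.5,-30,0],"rotation": [0,0,0]}
    - {"gripper": 10,"travel": [-3.5,-30,0],"rotation": [0,0,0]}
    - {"gripper": 10,"travel": [-3.5,-30,0],"rotation": [0,0,0]}
    - {"gripper": 10,"travel": [-3.5,-30,0],"rotation": [0,0,0]}
    - {"gripper": 10,"travel": [-3.5,-30,0],"rotation": [0,0,0]}

```text
t: 5.53
tcp_pos: [0.5607, -0.0258, 0.1905]
tool_rot: [0.0, 1.0, -0.0, 0.0]
force: [0.5, 0.2, -0.3]
finger_gap: 0.19
```

Request:
send_rows:
  motion:
    - {"gripper": 10,"travel": [-3.5,-30,0],"rotation": [0,0,0]}
    - {"gripper": 10,"travel": [-3.5,-30,0],"rotation": [0,0,0]}
    - {"gripper": 10,"travel": [-3.5,-30,0],"rotation": [0,0,0]}
    - {"gripper": 10,"travel": [-3.5,-30,0],"rotation": [0,0,0]}
    - {"gripper": 10,"travel": [-3.5,-30,0],"rotation": [0,0,0]}
    - {"gripper": 10,"travel": [-3.5,-30,0],"rotation": [0,0,0]}
    - {"gripper": 10,"travel": [-3.5,-30,10],"rotation": [0,0,0]}
    - {"gripper": 10,"travel": [-3,-15,20],"rotation": [0,0,0]}
    - {"gripper": 10,"travel": [-2,-10,30],"rotation": [0,0,0]}
    - {"gripper": 10,"travel": [0,0,20],"rotation": [0,0,0]}
    - {"gripper": 10,"travel": [0,0,0],"rotation": [0,0,0]}

```text
t: 6.45
tcp_pos: [0.5868, -0.2585, 0.1055]
tool_rot: [0.001, 1.0, 0.003, -0.004]
force: [-0.6, 0.7, -0.6]
finger_gap: 0.191
```

```bash
python3 - <<'E'
from h import *
look('w5')
E
```

```text
t 6.45 [ 0.5868 -0.2585  0.1055] tool x [-1.      0.0022  0.0078] z [-0.0078  0.0052 -1.    ] F [-0.6  0.7 -0.6] gap 0.191
```

View pics/w5.png

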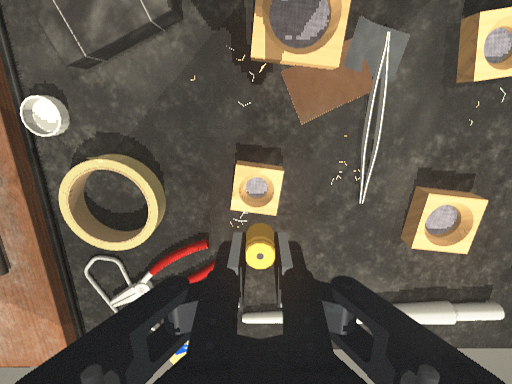

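```bash
cat >> h.py <<'E'
def felt(f,boxes):
    im=cv2.imread(f"pics/{f}.png"); c=cal(f)
    for (n,d,u,v,r) in boxes:
        x0,y0=max(u-r,0),max(v-r,0); p=im[y0:v+r,x0:u+r]; hsv=cv2.cvtColor(p,cv2.COLOR_BGR2HSV)
        m=((hsv[...,1]<70)&(hsv[...,2]>80)).astype(np.uint8); m=cv2.morphologyEx(m,cv2.MORPH_CLOSE,np.ones((3,3)))
        k=max(cv2.findContours(m,0,2)[0],key=cv2.contourArea); (a,b),ax,an=cv2.fitEllipse(cv2.convexHull(k)); q=ray(c,a+x0,b+y0,.008)
        dd=np.linalg.norm(ray(c,a+x0-ax[0]/2,b+y0,.008)-ray(c,a+x0+ax[0]/2,b+y0,.008))
        print(n,np.round([a+x0,b+y0],1),np.round(ax,1),"world",np.round(q[:2],4),"diam~",round(dd*1e3,1),"want",d)
E
python3 - <<'E'
from h import *
felt("w5",[(50,23,258,187,18),(200,37,442,217,25),(100,29,497,45,22),(500,51,300,15,40)])
c=cal("w5"); print("weight top pred",proj(c,[.5868,-.2585,.1055+.0369]))
E
```

```text
50 [256.2 186.9] [20.3 21.8] world [ 0.5912 -0.2604] diam~ 20.5 want 23
200 [441.  219.4] [25.1 35.2] world [ 0.628  -0.0649] diam~ 26.7 want 37
100 [497.4  45.3] [27.3 38.5] world [ 0.4625 -0.0496] diam~ 23.9 want 29
500 [298.8  13.9] [59.5 67.3] world [ 0.4387 -0.2238] diam~ 50.0 want 51
weight top pred (np.float64(258.3534645053772), np.float64(253.84075668410446))
```

The felt centre reads (.591,-.260), in agreement with the top view. Lowering now.

Request:
send_rows:
  motion:
    - {"gripper": 10,"travel": [-3.5,-2.8,0],"rotation": [0,0,0]}
    - {"gripper": 10,"travel": [0,0,10],"rotation": [0,0,0]}
    - {"gripper": 10,"travel": [0,0,20],"rotation": [0,0,0]}
    - {"gripper": 10,"travel": [0,0,20],"rotation": [0,0,0]}
    - {"gripper": 10,"travel": [0,0,20],"rotation": [0,0,0]}
    - {"gripper": 10,"travel": [0,0,15],"rotation": [0,0,0]}
    - {"gripper": 10,"travel": [0,0,8],"rotation": [0,0,0]}
    - {"gripper": 10,"travel": [0,0,6],"rotation": [0,0,0]}
    - {"gripper": 10,"travel": [0,0,5],"rotation": [0,0,0]}
    - {"gripper": 10,"travel": [0,0,3],"rotation": [0,0,0]}
    - {"gripper": 10,"travel": [0,0,0],"rotation": [0,0,0]}

```text
t: 7.42
tcp_pos: [0.5938, -0.2623, 0.0032]
tool_rot: [0.0, 1.0, -0.0, 0.0]
force: [-0.4, 0.1, 0.2]
finger_gap: 0.193
```

```bash
python3 - <<'E'
from h import *
look('w6')
im=cv2.imread("pics/w6.png"); s=manip.snapshot("side")[...,::-1]
a=cv2.resize(im[150:290,180:340],None,fx=2.5,fy=2.5,interpolation=cv2.INTER_CUBIC)
b=cv2.resize(s[130:200,210:290],None,fx=5,fy=5,interpolation=cv2.INTER_CUBIC)
cv2.imwrite("pics/w6c.png",np.hstack([a,b]))
E
```

```text
t 7.42 [ 0.5938 -0.2623  0.0032] tool x [-1.e+00  3.e-04 -5.e-04] z [ 5.e-04 -4.e-04 -1.e+00] F [-0.4  0.1  0.2] gap 0.193
```

View pics/w6c.png

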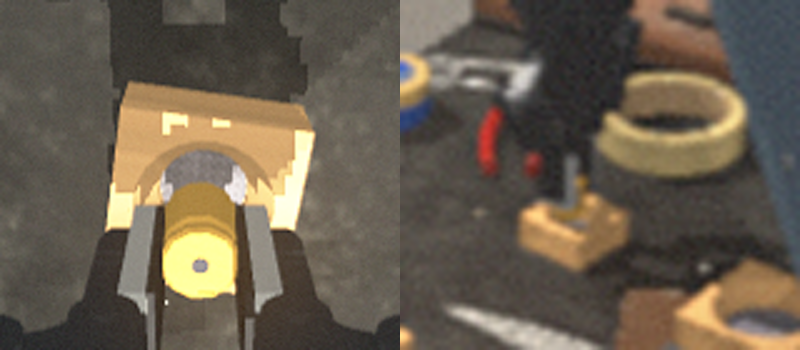

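The weight is over the mouth but ~3 mm too far in +x, because the pose had not settled earlier. Correct that, finish lowering, release, and rise.

Request:
send_rows:
  motion:
    - {"gripper": 10,"travel": [3.2,1,0],"rotation": [0,0,0]}
    - {"gripper": 10,"travel": [0,0,0],"rotation": [0,0,0]}
    - {"gripper": 10,"travel": [0,0,3],"rotation": [0,0,0]}
    - {"gripper": 10,"travel": [0,0,3],"rotation": [0,0,0]}
    - {"gripper": 10,"travel": [0,0,1.5],"rotation": [0,0,0]}
    - {"gripper": 10,"travel": [0,0,0],"rotation": [0,0,0]}
    - {"gripper": 10,"travel": [0,0,0],"rotation": [0,0,0]}

```text
t: 8.1
tcp_pos: [0.5901, -0.2611, -0.0049]
tool_rot: [0.0, 1.0, 0.0, -0.0]
force: [0.2, -0.3, -0.2]
finger_gap: 0.193
```

Request:
send_rows:
  motion:
    - {"gripper": 20,"travel": [0,0,0],"rotation": [0,0,0]}
    - {"gripper": 30,"travel": [0,0,0],"rotation": [0,0,0]}
    - {"gripper": 45,"travel": [0,0,0],"rotation": [0,0,0]}
    - {"gripper": 45,"travel": [0,0,0],"rotation": [0,0,0]}
    - {"gripper": 45,"travel": [0,0,-5],"rotation": [0,0,0]}
    - {"gripper": 45,"travel": [0,0,-20],"rotation": [0,0,0]}
    - {"gripper": 45,"travel": [0,0,-30],"rotation": [0,0,0]}
    - {"gripper": 45,"travel": [0,0,-35],"rotation": [0,0,0]}
    - {"gripper": 45,"travel": [0,0,-35],"rotation": [0,0,0]}
    - {"gripper": 45,"travel": [0,0,-30],"rotation": [0,0,0]}
    - {"gripper": 45,"travel": [0,0,0],"rotation": [0,0,0]}
    - {"gripper": 45,"travel": [0,0,0],"rotation": [0,0,0]}

```text
t: 9.1
tcp_pos: [0.5917, -0.2621, 0.1536]
tool_rot: [0.0, 1.0, -0.002, 0.003]
force: [-0.2, 0.8, -0.2]
finger_gap: 0.527
```

```bash
python3 - <<'E'
from h import *
im,c=look('w7'); print(proj(c,[.5907,-.2602,.0314]),[(n,np.round(proj(c,[*p,.008]))) for n,p in dict(p500=(.44,-.224),p200=(.627,-.066),p100=(.4627,-.051)).items()])
E
```

```text
t 9.10 [ 0.5917 -0.2621  0.1536] tool x [-1.e+00  4.e-04 -5.e-03] z [ 0.005  -0.0034 -1.    ] F [-0.2  0.8 -0.2] gap 0.527
(np.float64(260.7246441385966), np.float64(173.8676469550858)) [('p500', array([297.,  21.])), ('p200', array([421., 198.])), ('p100', array([467.,  46.]))]
```

View pics/w7.png

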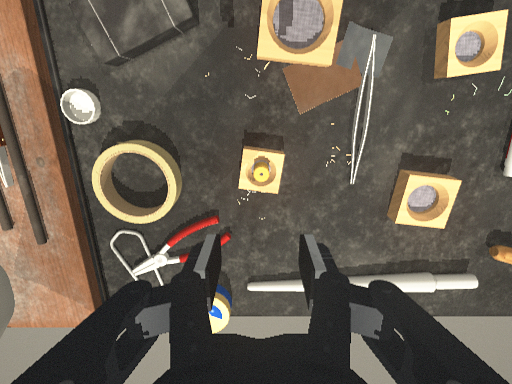

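The 50 g weight is seated at px (262,174), predicted (261,174). Next I'll take better felt positions from this picture.

```bash
python3 - <<'E'
from h import *
felt("w7",[(200,37,423,197,20),(100,29,469,45,18),(500,51,299,19,34)])
E
```

```text
200 [418.2 194.1] [33.2 35. ] world [ 0.6224 -0.0702] diam~ 40.0 want 37
100 [459.7  46. ] [33.6 42.5] world [ 0.4623 -0.0581] diam~ 34.1 want 29
500 [297.9  19.6] [50.3 57.1] world [ 0.4388 -0.2236] diam~ 49.8 want 51
```

Request:
send_rows:
  motion:
    - {"gripper": 45,"travel": [1,10,-5],"rotation": [0,0,0]}
    - {"gripper": 45,"travel": [3,25,-5],"rotation": [0,0,0]}
    - {"gripper": 45,"travel": [4,35,0],"rotation": [0,0,0]}
    - {"gripper": 45,"travel": [4,35,0],"rotation": [0,0,0]}
    - {"gripper": 45,"travel": [4,35,0],"rotation": [0,0,0]}
    - {"gripper": 45,"travel": [4,35,0],"rotation": [0,0,0]}
    - {"gripper": 45,"travel": [4,35,0],"rotation": [0,0,0]}
    - {"gripper": 45,"travel": [4,35,0],"rotation": [0,0,0]}
    - {"gripper": 45,"travel": [4,35,0],"rotation": [0,0,0]}
    - {"gripper": 45,"travel": [4,35,0],"rotation": [0,0,0]}
    - {"gripper": 45,"travel": [4,35,0],"rotation": [0,0,0]}
    - {"gripper": 45,"travel": [4,35,0],"rotation": [0,0,0]}

```text
t: 10.15
tcp_pos: [0.5442, 0.126, 0.1589]
tool_rot: [0.0, 1.0, 0.0, -0.002]
force: [1.2, 0.6, -0.2]
finger_gap: 0.529
```

Request:
send_rows:
  motion:
    - {"gripper": 45,"travel": [4,35,0],"rotation": [0,0,0]}
    - {"gripper": 45,"travel": [4,30,0],"rotation": [0,0,0]}
    - {"gripper": 45,"travel": [3,20,0],"rotation": [0,0,0]}
    - {"gripper": 45,"travel": [1,8,0],"rotation": [0,0,0]}
    - {"gripper": 45,"travel": [0,0,0],"rotation": [0,0,0]}
    - {"gripper": 45,"travel": [0,0,0],"rotation": [0,0,0]}
    - {"gripper": 45,"travel": [0,0,0],"rotation": [0,0,0]}

```text
t: 10.73
tcp_pos: [0.5344, 0.2156, 0.1599]
tool_rot: [0.001, 1.0, -0.0, -0.001]
force: [-0.2, -0.8, 0.6]
finger_gap: 0.527
```

```bash
cat >> h.py <<'E'
def brass(f,z,thr=190):
    # bright lit tops / whole brass blob: bottom-most disc is the top face of upper weight
    im=cv2.imread(f"pics/{f}.png"); c=cal(f); hsv=cv2.cvtColor(im,cv2.COLOR_BGR2HSV)
    m=cv2.inRange(hsv,(15,110,thr),(32,255,255)); m[:, :150]=0; m[:,370:]=0
    n,l,st,ce=cv2.connectedComponentsWithStats(m)
    for i in range(1,n):
        if st[i][4]>80: print(st[i],ce[i].round(1),np.round(ray(c,*ce[i],z)[:2],4))
E
python3 - <<'E'
from h import *
look('w8'); brass('w8',.1457)
im=cv2.imread("pics/w8.png"); cv2.imwrite("pics/w8c.png",cv2.resize(im[130:290,140:370],None,fx=3.4,fy=3.4,interpolation=cv2.INTER_CUBIC))
E
```

```text
t 10.73 [0.5344 0.2156 0.1599] tool x [-1.      0.0016  0.0012] z [-1.2e-03 -8.0e-04 -1.0e+00] F [-0.2 -0.8  0.6] gap 0.527
[236 176  11  35 206] [241.  193.1] [0.5169 0.2035]
[275 176  10  34 219] [279.4 191.8] [0.5159 0.2304]
[245 202  32  28 669] [260.8 215.6] [0.5341 0.2174]
[212 305  63  15 145] [241.7 311.7] [0.6201 0.2017]
```

View pics/w8c.png

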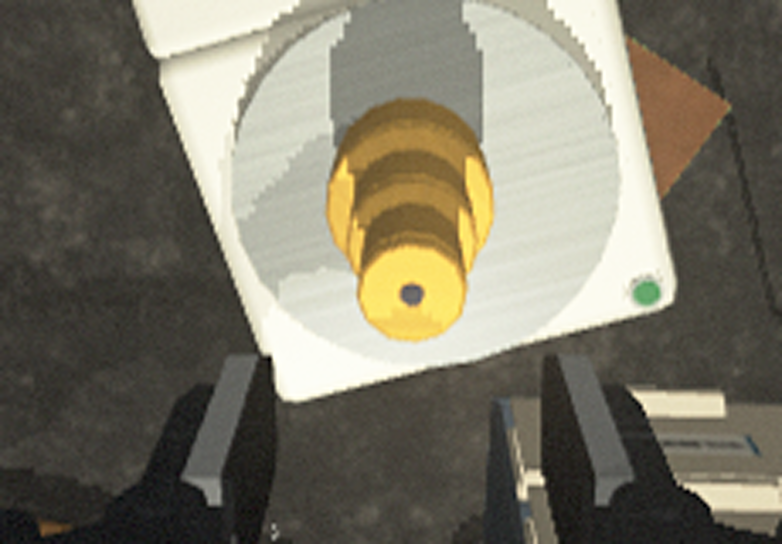

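The stack's next weight is centred between the fingers (412 against a finger midpoint of 410). Descend and grip the 100 g.

Request:
send_rows:
  motion:
    - {"gripper": 45,"travel": [0,0.7,10],"rotation": [0,0,0]}
    - {"gripper": 45,"travel": [0,0,20],"rotation": [0,0,0]}
    - {"gripper": 45,"travel": [0,0,15],"rotation": [0,0,0]}
    - {"gripper": 45,"travel": [0,0,7],"rotation": [0,0,0]}
    - {"gripper": 30,"travel": [0,0,0],"rotation": [0,0,0]}
    - {"gripper": 15,"travel": [0,0,0],"rotation": [0,0,0]}
    - {"gripper": 15,"travel": [0,0,0],"rotation": [0,0,0]}
    - {"gripper": 15,"travel": [0,0,0],"rotation": [0,0,0]}
    - {"gripper": 15,"travel": [0,0,0],"rotation": [0,0,0]}
    - {"gripper": 15,"travel": [0,0,0],"rotation": [0,0,0]}
    - {"gripper": 15,"travel": [0,0,0],"rotation": [0,0,0]}
  newtons: 35

```text
t: 11.7
tcp_pos: [0.5347, 0.2177, 0.1088]
tool_rot: [0.0, 1.0, 0.0, 0.0]
force: [0.3, 0.1, -1.0]
finger_gap: 0.254
```

Request:
send_rows:
  motion:
    - {"gripper": 15,"travel": [0,0,-5],"rotation": [0,0,0]}
    - {"gripper": 15,"travel": [0,0,-15],"rotation": [0,0,0]}
    - {"gripper": 15,"travel": [0,0,-20],"rotation": [0,0,0]}
    - {"gripper": 15,"travel": [2,-8,-10],"rotation": [0,0,0]}
    - {"gripper": 15,"travel": [6,-20,0],"rotation": [0,0,0]}
    - {"gripper": 15,"travel": [8,-30,0],"rotation": [0,0,0]}
    - {"gripper": 15,"travel": [8,-30,0],"rotation": [0,0,0]}
    - {"gripper": 15,"travel": [8,-30,0],"rotation": [0,0,0]}
    - {"gripper": 15,"travel": [8,-30,0],"rotation": [0,0,0]}
    - {"gripper": 15,"travel": [8,-30,0],"rotation": [0,0,0]}
    - {"gripper": 15,"travel": [8,-30,0],"rotation": [0,0,0]}
    - {"gripper": 15,"travel": [8,-30,10],"rotation": [0,0,0]}

```text
t: 12.7
tcp_pos: [0.471, -0.0224, 0.1501]
tool_rot: [0.0, 1.0, -0.001, 0.002]
force: [0.2, -1.1, -0.7]
finger_gap: 0.259
```

Request:
send_rows:
  motion:
    - {"gripper": 15,"travel": [5,-20,20],"rotation": [0,0,0]}
    - {"gripper": 15,"travel": [3,-10,20],"rotation": [0,0,0]}
    - {"gripper": 15,"travel": [0,0,10],"rotation": [0,0,0]}
    - {"gripper": 15,"travel": [0,0,0],"rotation": [0,0,0]}
    - {"gripper": 15,"travel": [0,0,0],"rotation": [0,0,0]}
    - {"gripper": 15,"travel": [0,0,0],"rotation": [0,0,0]}

```text
t: 13.2
tcp_pos: [0.4629, -0.0505, 0.0991]
tool_rot: [0.0, 1.0, -0.0, 0.001]
force: [0.1, 0.1, -0.8]
finger_gap: 0.261
```

```bash
python3 - <<'E'
from h import *
im,c=look('w9'); 
z=.0369
for n,d,p in [(100,29,(.4627,-.051)),(200,37,(.627,-.0675))]:
    u,v=np.round(proj(c,[*p,.008])).astype(int); print(n,u,v); felt('w9',[(n,d,u,v,17 if n==100 else 24)])
brass('w9',.0369+float(manip.sense()["tcp_pos"][2]))
E
```

```text
t 13.20 [ 0.4629 -0.0505  0.0991] tool x [-1.0e+00  1.0e-04 -1.2e-03] z [ 1.2e-03 -5.0e-04 -1.0e+00] F [ 0.1  0.1 -0.8] gap 0.261
100 258 184
100 [257.1 184.2] [25.7 28.5] world [ 0.4634 -0.052 ] diam~ 25.3 want 29
200 244 317
200 [244.3 319.1] [19.2 30.1] world [ 0.6306 -0.0676] diam~ 22.7 want 37
[236 169  42  41 263] [245.  190.7] [ 0.426 -0.057]
[254 168  26  23 155] [270.6 178.2] [ 0.4194 -0.0442]
[ 240  237   40   36 1113] [259.5 254.5] [ 0.463  -0.0497]
```

The same camera puts the held weight at (.463,-.0497) and the felt at (.4634,-.052). Shift 2.2 mm in -y and lower.

Request:
send_rows:
  motion:
    - {"gripper": 15,"travel": [-0.4,-2.2,5],"rotation": [0,0,0]}
    - {"gripper": 15,"travel": [0,0,15],"rotation": [0,0,0]}
    - {"gripper": 15,"travel": [0,0,20],"rotation": [0,0,0]}
    - {"gripper": 15,"travel": [0,0,20],"rotation": [0,0,0]}
    - {"gripper": 15,"travel": [0,0,15],"rotation": [0,0,0]}
    - {"gripper": 15,"travel": [0,0,6],"rotation": [0,0,0]}
    - {"gripper": 15,"travel": [0,0,0],"rotation": [0,0,0]}
    - {"gripper": 15,"travel": [0,0,6],"rotation": [0,0,0]}
    - {"gripper": 15,"travel": [0,0,6],"rotation": [0,0,0]}
    - {"gripper": 15,"travel": [0,0,5],"rotation": [0,0,0]}
    - {"gripper": 15,"travel": [0,0,2],"rotation": [0,0,0]}
    - {"gripper": 15,"travel": [0,0,0],"rotation": [0,0,0]}

```text
t: 14.25
tcp_pos: [0.4627, -0.0526, -0.0018]
tool_rot: [0.0, 1.0, 0.0, -0.0]
force: [-1.0, -0.3, -0.6]
finger_gap: 0.262
```

```bash
python3 -c "
from h import *
look('w10');brass('w10',.036)"
```

```text
t 14.25 [ 0.4627 -0.0526 -0.0018] tool x [-1.e+00  5.e-04  3.e-04] z [-3.e-04  1.e-04 -1.e+00] F [-1.  -0.3 -0.6] gap 0.262
[ 209  185   90   35 1041] [251.5 197.1] [ 0.4291 -0.0558]
[217 211  75  31 423] [253.4 223.5] [ 0.4438 -0.055 ]
[240 216  40  54 750] [261.1 231.8] [ 0.4486 -0.0509]
```

Request:
send_rows:
  motion:
    - {"gripper": 26,"travel": [0,0,0],"rotation": [0,0,0]}
    - {"gripper": 36,"travel": [0,0,0],"rotation": [0,0,0]}
    - {"gripper": 50,"travel": [0,0,0],"rotation": [0,0,0]}
    - {"gripper": 55,"travel": [0,0,0],"rotation": [0,0,0]}
    - {"gripper": 55,"travel": [0,0,-5],"rotation": [0,0,0]}
    - {"gripper": 55,"travel": [0,0,-20],"rotation": [0,0,0]}
    - {"gripper": 55,"travel": [0,0,-30],"rotation": [0,0,0]}
    - {"gripper": 55,"travel": [0,0,-30],"rotation": [0,0,0]}
    - {"gripper": 55,"travel": [0,0,-30],"rotation": [0,0,0]}
    - {"gripper": 55,"travel": [0,0,-25],"rotation": [0,0,0]}
    - {"gripper": 55,"travel": [0,0,0],"rotation": [0,0,0]}
    - {"gripper": 55,"travel": [0,0,0],"rotation": [0,0,0]}

```text
t: 15.3
tcp_pos: [0.4637, -0.0529, 0.1401]
tool_rot: [0.0, 1.0, -0.001, 0.002]
force: [-1.2, -1.4, -0.5]
finger_gap: 0.646
```

```bash
python3 - <<'E'
from h import *
im,c=look('w11'); print(proj(c,[.4634,-.052,.0343])); brass('w11',.0343,200)
u,v=np.round(proj(c,[.627,-.0675,.008])).astype(int); print(u,v)
E
```

```text
t 15.30 [ 0.4637 -0.0529  0.1401] tool x [-1.e+00  4.e-04 -4.e-03] z [ 0.004  -0.0015 -1.    ] F [-1.2 -1.4 -0.5] gap 0.646
(np.float64(259.6356305678726), np.float64(178.88685864488286))
[241 166  37  28 496] [257.7 179. ] [ 0.4635 -0.054 ]
[229 291  17  24 115] [233.8 303. ] [ 0.6215 -0.0835]
248 292
```

Request:
send_rows:
  motion:
    - {"gripper": 55,"travel": [-2,8,0],"rotation": [0,0,0]}
    - {"gripper": 55,"travel": [-6,22,0],"rotation": [0,0,0]}
    - {"gripper": 55,"travel": [-8,30,0],"rotation": [0,0,0]}
    - {"gripper": 55,"travel": [-8,30,0],"rotation": [0,0,0]}
    - {"gripper": 55,"travel": [-8,30,0],"rotation": [0,0,0]}
    - {"gripper": 55,"travel": [-8,30,0],"rotation": [0,0,0]}
    - {"gripper": 55,"travel": [-8,30,0],"rotation": [0,0,0]}
    - {"gripper": 55,"travel": [-8,30,0],"rotation": [0,0,0]}
    - {"gripper": 55,"travel": [-8,30,0],"rotation": [0,0,0]}
    - {"gripper": 55,"travel": [-5,20,0],"rotation": [0,0,0]}
    - {"gripper": 55,"travel": [-2,10,0],"rotation": [0,0,0]}
    - {"gripper": 55,"travel": [0,0,0],"rotation": [0,0,0]}

```text
t: 16.35
tcp_pos: [0.5331, 0.2195, 0.1367]
tool_rot: [-0.001, 1.0, -0.0, -0.001]
force: [0.7, -0.1, 0.3]
finger_gap: 0.642
```

Request:
send_rows:
  motion:
    - {"gripper": 55,"travel": [0,0,0],"rotation": [0,0,0]}
    - {"gripper": 55,"travel": [0,0,0],"rotation": [0,0,0]}

```text
t: 16.52
tcp_pos: [0.5329, 0.2162, 0.1375]
tool_rot: [0.001, 1.0, -0.0, -0.001]
force: [-0.8, 0.2, -0.2]
finger_gap: 0.646
```

```bash
python3 -c "
from h import *
look('w12');brass('w12',.1194)"
```

```text
t 16.52 [0.5329 0.2162 0.1375] tool x [-1.      0.0012  0.0026] z [-0.0026 -0.001  -1.    ] F [-0.8  0.2 -0.2] gap 0.646
[ 233  185   54   48 1531] [260.  210.5] [0.5303 0.2174]
[201 316  75  18 169] [235.1 324.3] [0.6355 0.1961]
```

Request:
send_rows:
  motion:
    - {"gripper": 55,"travel": [-0.7,0.9,10],"rotation": [0,0,0]}
    - {"gripper": 55,"travel": [0,0,20],"rotation": [0,0,0]}
    - {"gripper": 55,"travel": [0,0,20],"rotation": [0,0,0]}
    - {"gripper": 55,"travel": [0,0,7],"rotation": [0,0,0]}
    - {"gripper": 40,"travel": [0,0,0],"rotation": [0,0,0]}
    - {"gripper": 25,"travel": [0,0,0],"rotation": [0,0,0]}
    - {"gripper": 22,"travel": [0,0,0],"rotation": [0,0,0]}
    - {"gripper": 22,"travel": [0,0,0],"rotation": [0,0,0]}
    - {"gripper": 22,"travel": [0,0,0],"rotation": [0,0,0]}
    - {"gripper": 22,"travel": [0,0,0],"rotation": [0,0,0]}
    - {"gripper": 22,"travel": [0,0,0],"rotation": [0,0,0]}
  newtons: 45

```text
t: 17.48
tcp_pos: [0.5348, 0.2183, 0.0818]
tool_rot: [0.0, 1.0, 0.0, 0.0]
force: [0.2, -0.8, -1.9]
finger_gap: 0.353
```

Request:
send_rows:
  motion:
    - {"gripper": 22,"travel": [0,0,-5],"rotation": [0,0,0]}
    - {"gripper": 22,"travel": [0,0,-15],"rotation": [0,0,0]}
    - {"gripper": 22,"travel": [0,0,-20],"rotation": [0,0,0]}
    - {"gripper": 22,"travel": [-2,-8,-10],"rotation": [0,0,0]}
    - {"gripper": 22,"travel": [-6,-20,0],"rotation": [0,0,0]}
    - {"gripper": 22,"travel": [-10,-30,0],"rotation": [0,0,0]}
    - {"gripper": 22,"travel": [-10,-30,0],"rotation": [0,0,0]}
    - {"gripper": 22,"travel": [-10,-30,0],"rotation": [0,0,0]}
    - {"gripper": 22,"travel": [-10,-30,0],"rotation": [0,0,0]}
    - {"gripper": 22,"travel": [-10,-30,0],"rotation": [0,0,0]}
    - {"gripper": 22,"travel": [-10,-30,0],"rotation": [0,0,0]}
    - {"gripper": 22,"travel": [-10,-30,0],"rotation": [0,0,0]}

```text
t: 18.48
tcp_pos: [0.6127, -0.022, 0.1317]
tool_rot: [0.0, 1.0, -0.0, 0.0]
force: [0.9, -0.1, -2.4]
finger_gap: 0.35
```

Request:
send_rows:
  motion:
    - {"gripper": 22,"travel": [-9,-27,0],"rotation": [0,0,0]}
    - {"gripper": 22,"travel": [-5,-15,15],"rotation": [0,0,0]}
    - {"gripper": 22,"travel": [0,-5,15],"rotation": [0,0,0]}
    - {"gripper": 22,"travel": [0,0,5],"rotation": [0,0,0]}
    - {"gripper": 22,"travel": [0,0,0],"rotation": [0,0,0]}
    - {"gripper": 22,"travel": [0,0,0],"rotation": [0,0,0]}
    - {"gripper": 22,"travel": [0,0,0],"rotation": [0,0,0]}

```text
t: 19.07
tcp_pos: [0.6268, -0.0661, 0.0972]
tool_rot: [-0.0, 1.0, -0.0, 0.001]
force: [-0.7, -0.7, -2.0]
finger_gap: 0.353
```

```bash
python3 - <<'E'
from h import *
im,c=look('w13')
u,v=np.round(proj(c,[.627,-.067,.008])).astype(int); print(u,v)
for r in (20,23,26): felt('w13',[(200,37,u,v,r)])
brass('w13',.0376+float(manip.sense()["tcp_pos"][2]))
u0=proj(c,[.4634,-.052,.0343]); print("w100 pred",u0); print(im[int(u0[1]),int(u0[0])])
E
```

```text
t 19.07 [ 0.6268 -0.0661  0.0972] tool x [-1.e+00 -5.e-04 -1.e-03] z [ 1.e-03 -2.e-04 -1.e+00] F [-0.7 -0.7 -2. ] gap 0.353
258 185
200 [256.8 184.7] [33.5 37.5] world [ 0.6271 -0.0678] diam~ 32.8 want 37
200 [257.  184.7] [33.6 36.9] world [ 0.6271 -0.0676] diam~ 32.9 want 37
200 [257.  184.7] [33.6 36.9] world [ 0.6271 -0.0676] diam~ 32.9 want 37
[246   0  69  31 989] [274.2  12.4] [ 0.5121 -0.0594]
[232 170  52  48 591] [258.3 195.8] [ 0.5924 -0.066 ]
[ 233  223   54   55 2057] [260.3 251.4] [ 0.6244 -0.0649]
[357 251  13  13 108] [363.9 257.3] [ 0.6281 -0.0083]
w100 pred (np.float64(278.70989124886574), np.float64(-27.090026908303628))
[38 40 39]
```

Request:
send_rows:
  motion:
    - {"gripper": 22,"travel": [0,-2.5,5],"rotation": [0,0,0]}
    - {"gripper": 22,"travel": [0,0,15],"rotation": [0,0,0]}
    - {"gripper": 22,"travel": [0,0,20],"rotation": [0,0,0]}
    - {"gripper": 22,"travel": [0,0,20],"rotation": [0,0,0]}
    - {"gripper": 22,"travel": [0,0,12],"rotation": [0,0,0]}
    - {"gripper": 22,"travel": [0,0,5],"rotation": [0,0,0]}
    - {"gripper": 22,"travel": [0,0,0],"rotation": [0,0,0]}
    - {"gripper": 22,"travel": [0,0,6],"rotation": [0,0,0]}
    - {"gripper": 22,"travel": [0,0,6],"rotation": [0,0,0]}
    - {"gripper": 22,"travel": [0,0,5],"rotation": [0,0,0]}
    - {"gripper": 22,"travel": [0,0,2],"rotation": [0,0,0]}
    - {"gripper": 22,"travel": [0,0,0],"rotation": [0,0,0]}

```text
t: 20.12
tcp_pos: [0.6262, -0.0692, 0.0]
tool_rot: [0.0, 1.0, 0.0, -0.0]
force: [0.4, -0.1, -1.7]
finger_gap: 0.349
```

Request:
send_rows:
  motion:
    - {"gripper": 34,"travel": [0,0,0],"rotation": [0,0,0]}
    - {"gripper": 42,"travel": [0,0,0],"rotation": [0,0,0]}
    - {"gripper": 55,"travel": [0,0,0],"rotation": [0,0,0]}
    - {"gripper": 70,"travel": [0,0,0],"rotation": [0,0,0]}
    - {"gripper": 70,"travel": [0,0,-5],"rotation": [0,0,0]}
    - {"gripper": 70,"travel": [0,0,-20],"rotation": [0,0,0]}
    - {"gripper": 70,"travel": [0,0,-30],"rotation": [0,0,0]}
    - {"gripper": 70,"travel": [0,0,-30],"rotation": [0,0,0]}
    - {"gripper": 70,"travel": [0,0,-30],"rotation": [0,0,0]}
    - {"gripper": 70,"travel": [0,0,-25],"rotation": [0,0,0]}
    - {"gripper": 70,"travel": [0,0,0],"rotation": [0,0,0]}
    - {"gripper": 70,"travel": [0,0,0],"rotation": [0,0,0]}

```text
t: 21.12
tcp_pos: [0.6278, -0.0697, 0.143]
tool_rot: [0.0, 1.0, -0.001, 0.002]
force: [-0.5, -0.1, -0.6]
finger_gap: 0.819
```

```bash
python3 - <<'E'
from h import *
im,c=look('w14'); print(proj(c,[.6265,-.0676,.0376]))
cv2.imwrite("pics/w14c.png",np.vstack([cv2.resize(im[130:230,190:330],None,fx=4,fy=4)]))
E
```

```text
t 21.12 [ 0.6278 -0.0697  0.143 ] tool x [-1.0e+00  4.0e-04 -4.9e-03] z [ 0.0049 -0.0015 -1.    ] F [-0.5 -0.1 -0.6] gap 0.819
(np.float64(260.73568427800336), np.float64(177.98877648614902))
```

View pics/w14c.png

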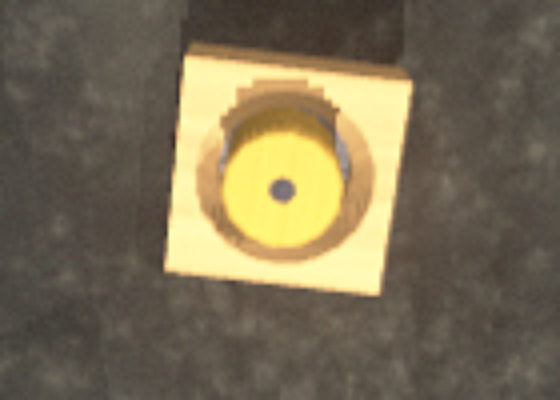

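The 200 g is seated, with its centre at px (260,177) as predicted. On to the 500 g.

Request:
send_rows:
  motion:
    - {"gripper": 70,"travel": [2,8,0],"rotation": [0,0,0]}
    - {"gripper": 70,"travel": [7,22,0],"rotation": [0,0,0]}
    - {"gripper": 70,"travel": [10,30,0],"rotation": [0,0,0]}
    - {"gripper": 70,"travel": [10,30,0],"rotation": [0,0,0]}
    - {"gripper": 70,"travel": [10,30,0],"rotation": [0,0,0]}
    - {"gripper": 70,"travel": [10,30,0],"rotation": [0,0,0]}
    - {"gripper": 70,"travel": [10,30,0],"rotation": [0,0,0]}
    - {"gripper": 70,"travel": [10,30,0],"rotation": [0,0,0]}
    - {"gripper": 70,"travel": [10,30,0],"rotation": [0,0,0]}
    - {"gripper": 70,"travel": [9,27,0],"rotation": [0,0,0]}
    - {"gripper": 70,"travel": [5,15,0],"rotation": [0,0,0]}
    - {"gripper": 70,"travel": [0,5,0],"rotation": [0,0,0]}

```text
t: 22.17
tcp_pos: [0.5302, 0.2204, 0.1387]
tool_rot: [-0.002, 1.0, -0.0, -0.003]
force: [-0.2, -0.9, 0.1]
finger_gap: 0.822
```

Request:
send_rows:
  motion:
    - {"gripper": 70,"travel": [0,0,10],"rotation": [0,0,0]}
    - {"gripper": 70,"travel": [0,0,20],"rotation": [0,0,0]}
    - {"gripper": 70,"travel": [0,0,0],"rotation": [0,0,0]}
    - {"gripper": 70,"travel": [0,0,0],"rotation": [0,0,0]}
    - {"gripper": 70,"travel": [0,0,0],"rotation": [0,0,0]}

```text
t: 22.58
tcp_pos: [0.534, 0.2167, 0.11]
tool_rot: [0.001, 1.0, -0.0, -0.0]
force: [-0.0, -0.3, 1.2]
finger_gap: 0.82
```

```bash
python3 -c "
from h import *
look('w15');brass('w15',.0898)"
```

```text
t 22.58 [0.534  0.2167 0.11  ] tool x [-1.e+00  2.e-03  8.e-04] z [-8.e-04 -3.e-04 -1.e+00] F [-0.  -0.3  1.2] gap 0.82
[ 229  185   60   55 2471] [258.8 212.1] [0.5336 0.217 ]
```

Request:
send_rows:
  motion:
    - {"gripper": 70,"travel": [0,0,10],"rotation": [0,0,0]}
    - {"gripper": 70,"travel": [0,0,20],"rotation": [0,0,0]}
    - {"gripper": 70,"travel": [0,0,20],"rotation": [0,0,0]}
    - {"gripper": 70,"travel": [0,0,10],"rotation": [0,0,0]}
    - {"gripper": 70,"travel": [0,0,6],"rotation": [0,0,0]}
    - {"gripper": 55,"travel": [0,0,0],"rotation": [0,0,0]}
    - {"gripper": 42,"travel": [0,0,0],"rotation": [0,0,0]}
    - {"gripper": 35,"travel": [0,0,0],"rotation": [0,0,0]}
    - {"gripper": 35,"travel": [0,0,0],"rotation": [0,0,0]}
    - {"gripper": 35,"travel": [0,0,0],"rotation": [0,0,0]}
    - {"gripper": 35,"travel": [0,0,0],"rotation": [0,0,0]}
    - {"gripper": 35,"travel": [0,0,0],"rotation": [0,0,0]}
  newtons: 70

```text
t: 23.63
tcp_pos: [0.5343, 0.2177, 0.0453]
tool_rot: [0.0, 1.0, 0.0, 0.001]
force: [-0.9, -1.2, 5.4]
finger_gap: 0.508
```

Request:
send_rows:
  motion:
    - {"gripper": 35,"travel": [0,0,-4],"rotation": [0,0,0]}
    - {"gripper": 35,"travel": [0,0,-12],"rotation": [0,0,0]}
    - {"gripper": 35,"travel": [0,0,-20],"rotation": [0,0,0]}
    - {"gripper": 35,"travel": [0,0,-20],"rotation": [0,0,0]}
    - {"gripper": 35,"travel": [0,-5,-14],"rotation": [0,0,0]}
    - {"gripper": 35,"travel": [2,-12,0],"rotation": [0,0,0]}
    - {"gripper": 35,"travel": [5,-22,0],"rotation": [0,0,0]}
    - {"gripper": 35,"travel": [6,-28,0],"rotation": [0,0,0]}
    - {"gripper": 35,"travel": [6,-28,0],"rotation": [0,0,0]}
    - {"gripper": 35,"travel": [6,-28,0],"rotation": [0,0,0]}
    - {"gripper": 35,"travel": [6,-28,0],"rotation": [0,0,0]}
    - {"gripper": 35,"travel": [6,-28,0],"rotation": [0,0,0]}

```text
t: 24.63
tcp_pos: [0.4947, 0.0373, 0.1137]
tool_rot: [0.0, 1.0, 0.0, -0.001]
force: [-0.3, -0.1, -4.9]
finger_gap: 0.511
```

Request:
send_rows:
  motion:
    - {"gripper": 35,"travel": [6,-28,0],"rotation": [0,0,0]}
    - {"gripper": 35,"travel": [6,-28,0],"rotation": [0,0,0]}
    - {"gripper": 35,"travel": [6,-28,0],"rotation": [0,0,0]}
    - {"gripper": 35,"travel": [6,-28,0],"rotation": [0,0,0]}
    - {"gripper": 35,"travel": [6,-28,0],"rotation": [0,0,0]}
    - {"gripper": 35,"travel": [6,-28,0],"rotation": [0,0,0]}
    - {"gripper": 35,"travel": [6,-28,0],"rotation": [0,0,0]}
    - {"gripper": 35,"travel": [6,-28,0],"rotation": [0,0,0]}
    - {"gripper": 35,"travel": [4,-22,0],"rotation": [0,0,0]}
    - {"gripper": 35,"travel": [2,-14,0],"rotation": [0,0,0]}
    - {"gripper": 35,"travel": [0,0,0],"rotation": [0,0,0]}
    - {"gripper": 35,"travel": [0,0,0],"rotation": [0,0,0]}

```text
t: 25.63
tcp_pos: [0.4412, -0.2215, 0.1138]
tool_rot: [0.001, 1.0, 0.001, -0.001]
force: [-0.3, 0.6, -4.8]
finger_gap: 0.508
```

```bash
python3 - <<'E'
from h import *
im,c=look('w16')
u,v=np.round(proj(c,[.4395,-.2238,.008])).astype(int); print(u,v)
for r in (26,31): felt('w16',[(500,51,u,v,r)])
brass('w16',.0445+float(manip.sense()["tcp_pos"][2]))
E
```

```text
t 25.63 [ 0.4412 -0.2215  0.1138] tool x [-1.      0.003   0.0014] z [-0.0014  0.0015 -1.    ] F [-0.3  0.6 -4.8] gap 0.508
256 178
500 [256.4 178.7] [44.2 49.2] world [ 0.44   -0.2237] diam~ 45.7 want 51
500 [256.2 178.7] [44.3 48.7] world [ 0.44   -0.2238] diam~ 45.9 want 51
[ 217  142   82   74 2037] [255.2 165.1] [ 0.3894 -0.2227]
[ 217  225   85   74 4641] [259.6 261.4] [ 0.4408 -0.2208]
[210 307  31  13 187] [225.4 312.9] [ 0.4741 -0.24  ]
```

Request:
send_rows:
  motion:
    - {"gripper": 35,"travel": [0.8,-2.7,5],"rotation": [0,0,0]}
    - {"gripper": 35,"travel": [0,0,15],"rotation": [0,0,0]}
    - {"gripper": 35,"travel": [0,0,20],"rotation": [0,0,0]}
    - {"gripper": 35,"travel": [0,0,20],"rotation": [0,0,0]}
    - {"gripper": 35,"travel": [0,0,18],"rotation": [0,0,0]}
    - {"gripper": 35,"travel": [0,0,10],"rotation": [0,0,0]}
    - {"gripper": 35,"travel": [0,0,5],"rotation": [0,0,0]}
    - {"gripper": 35,"travel": [0,0,0],"rotation": [0,0,0]}
    - {"gripper": 35,"travel": [0,0,6],"rotation": [0,0,0]}
    - {"gripper": 35,"travel": [0,0,6],"rotation": [0,0,0]}
    - {"gripper": 35,"travel": [0,0,3],"rotation": [0,0,0]}
    - {"gripper": 35,"travel": [0,0,0],"rotation": [0,0,0]}

```text
t: 26.68
tcp_pos: [0.4415, -0.2238, 0.0062]
tool_rot: [0.0, 1.0, 0.0, -0.0]
force: [1.0, -0.5, -4.1]
finger_gap: 0.51
```

Request:
send_rows:
  motion:
    - {"gripper": 35,"travel": [1.2,-0.7,0],"rotation": [0,0,0]}
    - {"gripper": 35,"travel": [0,0,2],"rotation": [0,0,0]}
    - {"gripper": 35,"travel": [0,0,2],"rotation": [0,0,0]}
    - {"gripper": 35,"travel": [0,0,1.5],"rotation": [0,0,0]}
    - {"gripper": 35,"travel": [0,0,0],"rotation": [0,0,0]}
    - {"gripper": 35,"travel": [0,0,0],"rotation": [0,0,0]}

```text
t: 27.18
tcp_pos: [0.4404, -0.2246, 0.0009]
tool_rot: [0.0, 1.0, 0.0, -0.0]
force: [0.0, -0.5, -4.3]
finger_gap: 0.516
```

Request:
send_rows:
  motion:
    - {"gripper": 48,"travel": [0,0,0],"rotation": [0,0,0]}
    - {"gripper": 58,"travel": [0,0,0],"rotation": [0,0,0]}
    - {"gripper": 75,"travel": [0,0,0],"rotation": [0,0,0]}
    - {"gripper": 75,"travel": [0,0,0],"rotation": [0,0,0]}
    - {"gripper": 75,"travel": [0,0,-5],"rotation": [0,0,0]}
    - {"gripper": 75,"travel": [0,0,-20],"rotation": [0,0,0]}
    - {"gripper": 75,"travel": [0,0,-35],"rotation": [0,0,0]}
    - {"gripper": 75,"travel": [0,0,-35],"rotation": [0,0,0]}
    - {"gripper": 75,"travel": [0,20,-35],"rotation": [0,0,0]}
    - {"gripper": 75,"travel": [0,25,-30],"rotation": [0,0,0]}
    - {"gripper": 75,"travel": [0,25,-20],"rotation": [0,0,0]}
    - {"gripper": 75,"travel": [0,0,0],"rotation": [0,0,0]}

```text
t: 28.18
tcp_pos: [0.4412, -0.1519, 0.1852]
tool_rot: [-0.001, 1.0, -0.001, 0.003]
force: [-0.5, -0.2, -0.4]
finger_gap: 0.878
```

Request:
send_rows:
  motion:
    - {"gripper": 75,"travel": [-20,0,-20],"rotation": [0,0,0]}
    - {"gripper": 75,"travel": [-20,0,-20],"rotation": [0,0,0]}
    - {"gripper": 75,"travel": [-10,0,0],"rotation": [0,0,0]}
    - {"gripper": 75,"travel": [0,0,0],"rotation": [0,0,0]}
    - {"gripper": 75,"travel": [0,0,0],"rotation": [0,0,0]}

```text
t: 28.6
tcp_pos: [0.4895, -0.1543, 0.2198]
tool_rot: [0.0, 1.0, 0.001, -0.001]
force: [-1.0, 0.9, 0.9]
finger_gap: 0.879
```

```bash
python3 - <<'E'
from h import *
im,c=look('w17')
tiles=[]
for n,p,h in [(500,(.440,-.2238),.0438),(200,(.627,-.0677),.0376),(100,(.4632,-.052),.0343),(50,(.5910,-.2602),.0314)]:
    q=np.array(proj(c,[*p,h])); print(n,q.round(1)); u,v=q.round().astype(int)
    b=cv2.copyMakeBorder(im,60,60,60,60,cv2.BORDER_CONSTANT)
    tiles.append(cv2.resize(b[v+20:v+100,u+20:u+100],(380,290) if 0 else (290,290),interpolation=cv2.INTER_CUBIC))
cv2.imwrite("pics/fin.png",np.vstack([np.hstack(tiles[:2]),np.hstack(tiles[2:])]))
E
```

```text
t 28.60 [ 0.4895 -0.1543  0.2198] tool x [-1.      0.      0.0025] z [-0.0025  0.001  -1.    ] F [-1.   0.9  0.9] gap 0.879
500 [201.6 124.5]
200 [318.1 255.5]
100 [338.6 142.4]
50 [184.9 231.4]
```

View pics/fin.png

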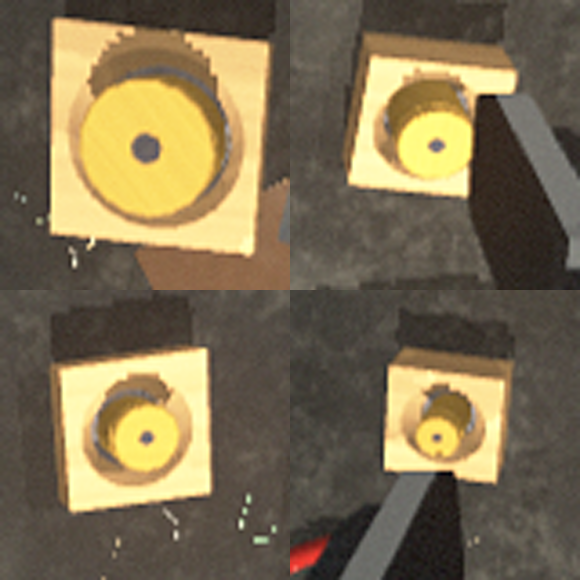

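All four knob centres lie within about 1 px of their predicted seated positions, the weights look upright, and the gripper is clear. Handing in.

```bash
python3 -c "
from station import manip
print(manip.sign_off())"
```

```text
the job is handed in; nothing more can be done
None
```

All four weights are off the balance and in their own cases, and the job was handed in at about 28.7 s of the 102 s allowed.

- **Final check:** the last wrist picture shows each weight's centre within about 1 px (roughly 1 mm) of where it should be when fully seated. All four look upright. I checked this by picture only, and `sign_off` reports no verdict.
- **Handling:** each weight was released 0–2 mm above its felt. The largest upward reading at the wrist while gripping on the pan was 5.4 N, so the balance was pressed only lightly. The gripper ended open and clear of everything, and I left the red look-alike alone.
- **What disagreed with the description:** the visible fingertips sit about 26–30 mm behind the reported TCP. The first close at the planned height shut on air above the 50 g weight without touching it, and I corrected the grip heights from there.
- **Other discrepancies:** the gripper opening reads about 2 mm smaller than the true weight diameters. Some felt positions measured from a distance were 5–7 mm off, so I measured each pocket again from directly above it before lowering.

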